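Seat an e-bike battery in its service dock and bolt it in

TASK

Put the e-bike battery on the apron of the blue service dock, nose towards the pocket, slide its foot in under the lips, and press it gently but firmly home until it is hard against the hidden bumper at the end. Then slide the red-knobbed bolt fully across behind it, leaving the battery still pressing on the spring contact. Never force the battery in the dock, and leave the other things on the bench where they are.

Things in the scene. Friction and masses are not known exactly. Their poses are not given: they have to be found in the camera images.
- battery_center (a point): Centre (40 mm above the bench) of the loose e-bike battery's case: black with a green band, 44 mm wide (x) by 64 mm long (y), 0.35 to 0.65 kg. The case stands on a grey foot plate 64 wide, 100 long, 8 thick; 70 mm tall in all. z up, y to the nose. The foot reaches 62 mm ahead of this point (the front 30 mm is a bare tongue with a brass strip), 38 mm behind it and 10 mm beyond the case each side.
- battery: The same battery; origin at the centre of the underside of its foot, 12 mm nearer the nose than the case's centre. Same axes. Sliding it along the dock's floor drags by some 2 to 8 N (its friction), stick and slip; what the bumper adds comes on top of that.
- dock: Fixed blue and aluminium dock; origin on the bench under the middle of the pocket's mouth, y the way the battery slides in, nose first, z up. Its flat floor, 104 mm wide, top 8 mm above the bench, runs from y = -122 mm (open apron) to 175. The pocket starts at y = 0: the foot goes under its two lips, the case stands between them.
- dock_mouth (a point): Middle of the pocket's mouth, on the floor; axes as the dock's. From here to y = 155 mm the pocket's side walls have inner faces at x = -34 and +34 (flared outwards over the first 10 mm) and carry overhanging lips with inner edges at x = -24 and +24, 10.5 mm above the floor; the lips' tops are 24.5 mm above the bench. From y = 103 a bridge joins the lips and hides the inner end.
- stop: Grey end block, 100 x 20 x 50 mm; origin at the foot of its front face, 155 mm past the mouth. It holds, under the bridge, a firm bumper, set differently each time and not measured: it stops the foot's nose 105 to 129 mm past the mouth. 4 mm earlier a spring pin is met (0.5 to 1 N). Home: the push rises clearly, by some 5 N; never above 14 N. Friction then holds the battery on the pin.
- bolt (a joint): Steel bolt that slides across the mouth along the dock's +x, behind the battery's tail; m, 0 = drawn back, 0.060 = fully across (hard end). Starts at 0 to 0.012, stays where it is left, needs about 2.5 N. Bar 12 mm wide, at dock y = -12 to 0; its tip is at dock x = -52 mm at value 0. It can pass only when the battery's tail is inside the mouth.
- bolt_knob (a point): Point on the axis of the bolt's red upright knob, 56 mm above the bench: knob 16 mm across, reaching from 22 to 75 mm above the bench, clear all round; it moves with the bolt. At bolt value 0 it is at dock x = -112, y = -6 mm.
- lube: Small bottle of lubricant, 44 mm across, 130 mm tall; origin at its underside. Bystander, to be left alone.
- mug: Blue mug, 80 mm across, 90 mm tall; origin at its underside. Bystander, to be left alone.
- wrench: Steel wrench lying on the bench, about 180 mm long; origin at its underside. Bystander, to be left alone.
- driver: Screwdriver lying on the bench, about 200 mm long; origin at its underside. Bystander, to be left alone.
- cog: Flat steel chainring cog, 98 mm across, 6 mm thick; origin at its underside. Bystander, to be left alone.
- pedal: Black bicycle pedal, 120 x 78 x 22 mm; origin at its underside. Bystander, to be left alone.
- lever_tyre: Yellow plastic tyre lever, a rod 120 mm long, 14 mm thick; origin at its underside. Bystander, to be left alone.
Mind the look-alikes: they are no part of the job. What is shaped like the battery but brown is not meant.

How it is judged (in metres and radians):
On the way, in this order (a step that is already met when the one before it is completed fails the run):
1. the battery's foot lies under the lips and is pressed against the bumper at the end of the pocket with at least 3 N (contact force between battery and stop above 3 N and y of battery in the frame of dock above 0.052 m and x of battery in the frame of dock between -0.005 and 0.005 m and z of battery in the frame of dock below 0.012 m), for 0.1 s.
2. the bolt is slid across behind the battery (value of joint bolt above 0.054 m), for 0.1 s.
At the end, for the whole second after the job is handed in: Battery upright (0.06 rad), foot under the lips, flat on the floor (4 mm), centred (5 mm), origin 50 to 82 mm past the mouth, at rest, still pressing the spring contact with over 0.15 N (within about 4 mm of the bumper); bolt across behind it (over 0.054 of 0.060); all let go (y of battery in the frame of dock between 0.05 and 0.082 m and x of battery in the frame of dock between -0.005 and 0.005 m and z of battery in the frame of dock below 0.012 m and angle between battery's own z axis and vertical below 0.06 rad and contact force between battery and stop above 0.15 N and value of joint bolt above 0.054 m and linear speed of battery below 0.01 m/s); the robot touches nothing.
It fails at once if the battery is forced against the bumper with more than 14 N (contact force between battery and stop above 14 N).
It fails at once if the battery is dropped or jammed: more than 80 N between it and the dock (contact force between battery and dock above 80 N).
It fails at once if a bystander is moved by more than 25 mm (distance of any of lube, mug, wrench, driver, cog, pedal, lever_tyre from where it was at the start of the episode above 0.025 m).
It fails at once if the battery is tipped over (angle between battery's own z axis and vertical above 0.6 rad).
It also fails if it takes over 72 s, if anything falls off the work surface, if the arm or the gripper's body presses on something with over 40 N, if the wrist force passes 120 N, or if a joint passes its speed limit or range.

ROBOT

A 6-joint arm with a two-finger parallel gripper is mounted at the origin on the work surface. World frame = base frame: x ahead of the robot, y to its left, z up, the work surface at z = 0. Lengths are in m, angles in degrees, forces in N, time in s.
With the tool pointing down it reaches from about 0.3 to 0.75 m from the base axis. Payload 8.5 kg.
Tool frame: the origin (TCP) lies midway between the tips of the shut fingers; the grasp point (between the pads) lies 19 mm behind it; z points along the fingers, y is the direction in which the jaws open and shut (so a half turn about z gives the same grasp; the last joint's range is limited). The gripper opens to 85 mm and grips with 20 to 120 N. Pads are 22 mm wide; open, the fingers measure 114 mm over their backs; the gripper's body (76 mm by 85 mm) begins 54 mm behind the grasp point. The pads swing forward as they close: fully open they stand 13 mm farther back than shut.
Start: joints at [-88.94, 21.807, 74.336, -0, 83.858, -12.336], TCP at [0.127, -0.535, 0.211] pointing down, gripper open.
Joint ranges: [-178.18, 178.18], [-50.72, 133.34], [12.68, 142.11], [-81.47, 261.47], [9.98, 163.14], [-165.26, 165.26]. Speed limits (degrees/s): [136.94, 136.94, 180, 180, 180, 180].

INTERFACE

Orientations are given as a 3x3 rotation matrix whose columns are the frame's x, y, z axes.
In Python, from rig import env, viewer, ticket gives the robot as it stands. The module is installed in compiled form; this text tells all that it offers.
- The arm moves only by the shell command python3 -m pendant 'ROWS' [FORCE]. ROWS is JSON, a list of rows, each a list of 3 entries, a list of its own where there are three numbers: the shift along the world's x, y, z in mm, then the turn about the world's z in rad, then the opening, from -1 (shut) to 1 (fully open). A call has 1 to 12 rows; each row shifts and turns the pose as measured when the row begins; what a row does not reach is not made up. A row lasts 1/8 s, in which the tool goes at most 62.5 mm and 10.7 degrees, less where a joint would pass 70% of its speed; a pose out of reach is approached as far as the arm can. A call with a gripper value outside its range is refused whole. The fingers move at their own pace and stop on an object; FORCE is the grip in N (left out, the last holds). Time passes only in rows, so rows that do not move let the fingers close. It gives the time, the measured TCP pose, the force and the opening at its end, in the units of the state.
- env.observe(): the state, without advancing time (a new reading comes with each control period).
- viewer.get_image(name): name is "side" or "top" or "wrist"; returns (picture, depth): 384x512x3 uint8, red, green, blue; 384x512 float32, m along the optical axis (not along the pixel's ray), 0 where there is no reading.
- viewer.camera_params(name): a dict with "fx", "fy", "cx", "cy" (pixels), "D" ([k1, k2, p1, p2, k3] as OpenCV has them; the pictures are not rectified), "rvec" (rotation vector, rad) and "tvec" (3), from world to camera coordinates, as OpenCV has them; the wrist camera has in their place "T_tool_cam" (4x4, takes a point from camera to tool coordinates, whose origin is the TCP and whose axes are the flange's). Camera axes: x right, y down, z forward; pixel columns grow to the right and rows downward; lengths in m; the calibration is good to about 2 mm. A picture is of the moment at which its call begins: read the wrist's pose just before it. camera_params takes no time and is no camera call.
- ticket.close_job(): hands the job in, once; it reports no verdict.
The state is a dict: "time_s": time; "q": joint angles; "qvel": joint speeds; "joint_efforts": joint torques, N m; "position": TCP position; "tool_rot": TCP orientation; "ft_force": force on the tool from outside, world axes, zero at the start; "wrist_torque": the same for the moment, N m; "grip_width": finger opening in m.
Only numpy, scipy, OpenCV 4.12 (cv2) and the standard library are available. Lean on these libraries where they do the work, as an engineer would, in place of code of your own. Each camera call takes 0.05 s, during which the arm holds its last target. There are 200 camera calls.

## Working session

There is one attempt and no reset: what is moved stays moved. The work goes in short steps, Python scripts to look and compute and a shell command to move; the robot and the scene stay as the last step left them, time stands still between calls to the robot, and variables do not carry over. Pictures are saved under pics/ and viewed, about 8 in all and at most 12, crops included, and the job is handed in when it is done.

```bash
mkdir -p pics; cat > h.py <<'E'
import numpy as np, cv2
from rig import env, viewer, ticket
def cam(n, s=None):
    p=viewer.camera_params(n); K=np.array([[p['fx'],0,p['cx']],[0,p['fy'],p['cy']],[0,0,1]]); D=np.array(p['D'],float)
    if 'rvec' in p:
        R=cv2.Rodrigues(np.array(p['rvec'],float))[0]; t=np.array(p['tvec'],float).ravel(); return K,D,R.T,-R.T@t
    s=s or env.observe(); T=np.array(p['T_tool_cam']); Rt=np.array(s['tool_rot'])
    return K,D,Rt@T[:3,:3],Rt@T[:3,3]+np.array(s['position'])
def grab(n,f=None):
    s=env.observe(); c=cam(n,s); im,d=viewer.get_image(n)
    if f: cv2.imwrite('pics/'+f,im[:,:,::-1])
    return im,d,c
def rays(c,uv):
    K,D,R,o=c; n=cv2.undistortPoints(np.array(uv,float).reshape(-1,1,2),K,D).reshape(-1,2)
    return np.c_[n,np.ones(len(n))]@R.T
def onplane(c,uv,z):
    r=rays(c,uv); o=c[3]; return o+r*((z-o[2])/r[:,2])[:,None]
def depthpts(c,d):
    h,w=d.shape; u,v=np.meshgrid(np.arange(w),np.arange(h))
    return (c[3]+rays(c,np.c_[u.ravel(),v.ravel()])*d.reshape(-1,1)).reshape(h,w,3)
E
python3 - <<'E'
from h import *
for n in('top','side'):
    im,d,c=grab(n,n+'0.png'); np.savez('pics/'+n+'0.npz',im=im,d=d); print(n,c[3],c[2][:,2])
a=[cv2.imread('pics/%s0.png'%n) for n in('top','side')]
s=env.observe();print(s['ft_force'],s['tool_rot'],s['grip_width'])
E
```

```text
top [0.4386494  0.02103017 1.39457698] [ 0.09474652 -0.02130759 -0.99527337]
side [0.19457352 0.74891519 1.07187439] [ 0.28447158 -0.56029379 -0.77791182]
[ 0.9269604  -0.87488582  0.44853602] [[ 9.72792769e-01  2.31676994e-01  1.48239912e-06]
 [ 2.31676786e-01 -9.72791907e-01  1.33095749e-03]
 [ 3.09794296e-04 -1.29440238e-03 -9.99999114e-01]] 0.08564016706959465
```

View pics/top0.png

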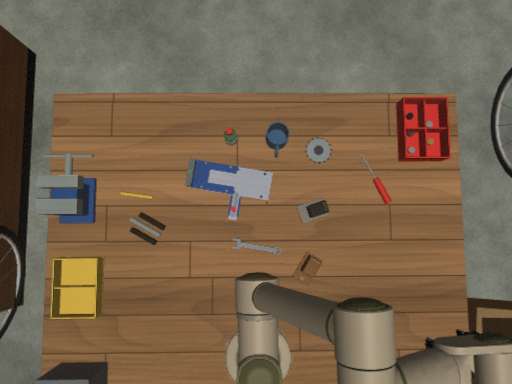

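View pics/side0.png

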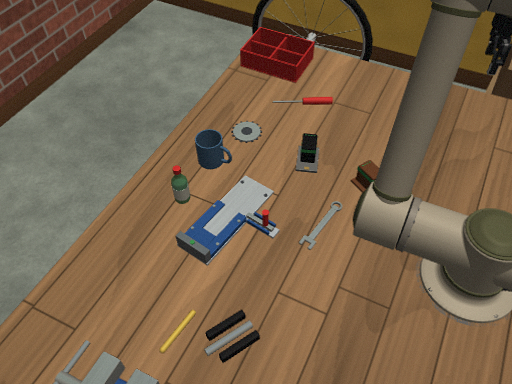

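The top view shows the dock at (190–272, 160–200) with its pocket to the left (world +y). The red knob is at (234, 210), the battery at (314, 210) and the brown decoy at (308, 265). The side view agrees. Next I need a closer look at the battery and dock.

```bash
python3 - <<'E'
from h import *
out=[]
for n,(x0,y0,x1,y1) in(('top',(180,150,340,230)),('side',(170,120,340,270))):
    z=np.load('pics/%s0.npz'%n); im=z['im']; k=800//(x1-x0)
    out.append(cv2.resize(im[y0:y1,x0:x1],None,fx=4.0 if n=='top' else 2.2,fy=4.0 if n=='top' else 2.2,interpolation=cv2.INTER_CUBIC)[:,:,::-1])
W=640; o=np.zeros((sum(a.shape[0] for a in out)if 0 else 320+330-60,W,3),np.uint8)
o[:320,:640]=out[0]; b=out[1][:270]; o[320:320+b.shape[0],:b.shape[1]]=b
cv2.imwrite('pics/crop1.png',o)
c=cam('top');d=np.load('pics/top0.npz')['d'];im=np.load('pics/top0.npz')['im'];P=depthpts(c,d)
for u,v in((234,210),(314,210),(265,185),(210,178),(229,180),(320,203),(306,214),(292,215)): print(u,v,im[v,u],P[v,u].round(3))
hsv=cv2.cvtColor(im,cv2.COLOR_RGB2HSV)
E
```

```text
234 210 [181  59  54] [0.507 0.079 0.075]
314 210 [50 43 39] [ 0.506 -0.196  0.071]
265 185 [158 159 167] [ 0.6   -0.03   0.013]
210 178 [153 155 160] [0.627 0.168 0.01 ]
229 180 [157 160 165] [0.62  0.1   0.006]
320 203 [50 41 35] [ 0.531 -0.217  0.07 ]
306 214 [120 116 107] [ 0.495 -0.177  0.009]
292 215 [140 103  68] [ 0.492 -0.127  0.001]
```

View pics/crop1.png

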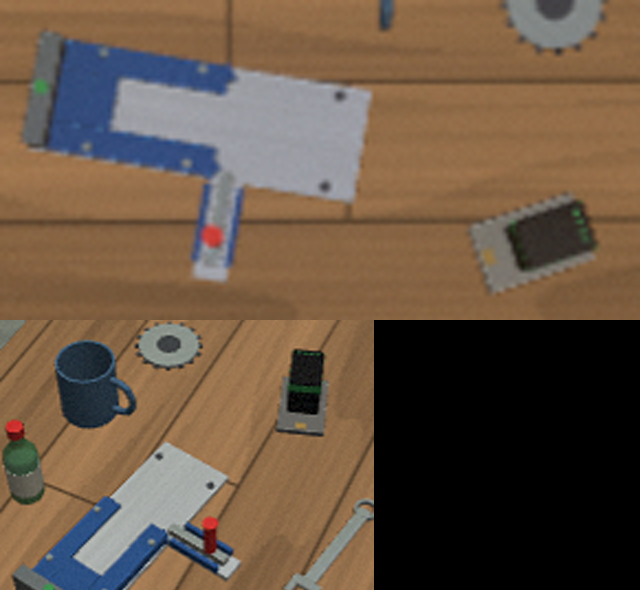

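The brass strip shows the nose pointing left (+y), tipped about 20° towards -x. The dock axis tips about 9° the other way. I'll move above the battery with the jaws across its case.

```bash
python3 -m pendant '[[[38,34,11],0.17,1],[[38,34,11],0.17,1],[[38,34,11],0.17,1],[[38,34,11],0.17,1],[[38,34,11],0.17,1],[[38,34,11],0.17,1],[[38,34,11],0.17,1],[[38,34,11],0.17,1],[[38,34,11],0.17,1],[[38,34,11],0.17,1],[[0,0,0],0,1]]' 
python3 - <<'E'
from h import *
print(np.round(viewer.camera_params('wrist')['T_tool_cam'],3))
im,d,c=grab('wrist','w1.png'); s=env.observe(); print(np.round(s['position'],4),np.round(s['tool_rot'],3)[:,0],np.round(s['ft_force'],2),np.round(s['q'],1))
np.savez('pics/w1.npz',im=im,d=d,R=c[2],o=c[3]); print(c[2],c[3])
E
```

```text
time_s: 1.48
position: [0.5164, -0.1809, 0.3192]
tool_rot: [[-0.406, 0.914, -0.009], [0.914, 0.406, 0.001], [0.005, -0.008, -1.0]]
ft_force: [0.9, -0.5, -0.0]
grip_width: 0.0853
[[ 0.    -0.963 -0.269  0.068]
 [ 1.    -0.     0.     0.001]
 [-0.    -0.269  0.963 -0.163]
 [ 0.     0.     0.     1.   ]]
[ 0.5153 -0.1819  0.3188] [-0.403  0.915  0.005] [-0.75 -0.34 -1.04] [-31.7  18.8  61.3  -0.3 100.4 -55.5]
[[ 0.91395016  0.39312678  0.10072955]
 [ 0.40575485 -0.88053097 -0.24500657]
 [-0.00762316  0.2647953  -0.96427451]] [ 0.49072381 -0.11852254  0.48270036]
```

View pics/w1.png

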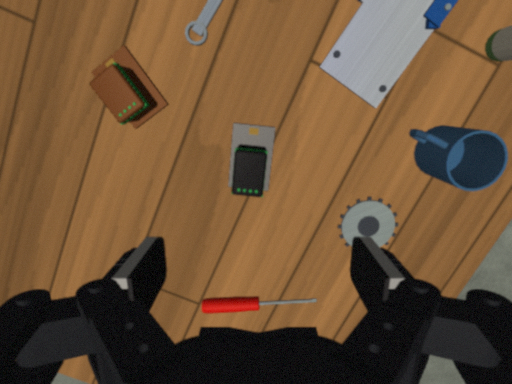

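The wrist view shows the battery at about (251, 160), nose up, with its brass strip at (255, 131). The dock apron is top right at (380, 50) and the decoy is at (128, 88). Next I'll measure the battery.

```bash
cat >> h.py <<'E'
def blob(P,m):
    n,l,st,ce=cv2.connectedComponentsWithStats(m.astype(np.uint8)); i=1+np.argmax(st[1:,4]); return l==i
def rect(xy):
    r=cv2.minAreaRect((xy*1000).astype(np.float32)); return r, cv2.boxPoints(r)
E
python3 - <<'E'
from h import *
z=np.load('pics/w1.npz'); im,d=z['im'],z['d']; K,D,_,_=cam('wrist'); c=(K,D,z['R'],z['o'])
P=depthpts(c,d)
roi=np.zeros(d.shape,bool); roi[110:210,215:290]=1
top=blob(P,roi&(P[...,2]>.055)&(P[...,2]<.09)&(d>0)); 
print('case top z',np.median(P[top][:,2]),rect(P[top][:,:2])[0], top.sum())
tc=onplane(c,np.argwhere(top)[:,::-1],.07); print('case rays',rect(tc[:,:2])[0])
hsv=cv2.cvtColor(im,cv2.COLOR_RGB2HSV)
ft=blob(P,roi&(hsv[...,1]<70)&(hsv[...,2]>80)); print('foot z',np.median(P[ft][:,2]))
un=blob(P,roi&((hsv[...,1]<70)|(P[...,2]>.005)))
f=onplane(c,np.argwhere(ft)[:,::-1],.008); r,b=rect(f[:,:2]); print('foot',r,b.round(1))
print('floor z near',np.median(P[200:210,215:225,2]))
# cross view: top camera case top
zt=np.load('pics/top0.npz'); ct=cam('top'); Pt=depthpts(ct,zt['d']); m=np.zeros(zt['d'].shape,bool); m[195:230,290:335]=1
m=blob(Pt,m&(Pt[...,2]>.055)); q=onplane(ct,np.argwhere(m)[:,::-1],.07); print('top cam case',rect(q[:,:2])[0])
# triangulate height from the two rays to the case-top centre
uvw=np.argwhere(top)[:,::-1].mean(0); uvt=np.argwhere(m)[:,::-1].mean(0)
r1=rays(c,[uvw])[0]; r2=rays(ct,[uvt])[0]; A=np.c_[r1,-r2]; t=np.linalg.lstsq(A,ct[3]-c[3],rcond=None)[0]
print('tri',c[3]+r1*t[0],ct[3]+r2*t[1])
E
```

```text
case top z 0.06960322786498385 ((513.3865356445312, -210.01593017578125), (44.466373443603516, 64.45567321777344), 18.02768898010254) 1509
case rays ((512.9938354492188, -208.40841674804688), (43.736839294433594, 65.04135131835938), 18.06007194519043)
foot z 0.007752623394674418
foot ((510.3770751953125, -198.64703369140625), (63.81470489501953, 98.9049072265625), 17.939767837524414) [[ 464.8 -161.4]
 [ 495.3 -255.5]
 [ 556.  -235.9]
 [ 525.5 -141.8]]
floor z near -0.00030362096220831747
top cam case ((511.5420837402344, -211.16102600097656), (43.44185256958008, 64.86967468261719), 18.030397415161133)
tri [ 0.51781086 -0.22815078 -0.02498496] [ 0.51683244 -0.22810919 -0.02504614]
```

Case centre is about (513, -209), yaw 18°, top at 70 mm from depth. The ray triangulation was ill-conditioned because of the small angle, but depth agrees with the text. Now descending and gripping.

```bash
python3 -m pendant '[[[-1,-14,-40],-0.05,1],[[-1,-13,-50],-0.05,1],[[0,0,-50],0,1],[[0,0,-50],0,1],[[0,0,-40],0,1],[[0,0,0],0,1]]'; python3 -c "
from h import *
s=env.observe();R=s['tool_rot'];print(s['position'],np.degrees(np.arctan2(R[1][1],R[0][1])),R[2])"
```

```text
time_s: 2.28
position: [0.5062, -0.2144, 0.0815]
tool_rot: [[-0.29, 0.957, -0.013], [0.957, 0.29, 0.002], [0.006, -0.012, -1.0]]
ft_force: [-0.1, -0.5, 1.3]
grip_width: 0.0851
[ 0.50623809 -0.21443674  0.08145131] 16.864011442510687 [ 0.00562185 -0.01197781 -0.99991246]
```

```bash
python3 -m pendant '[[[7,5,-10],0.02,1],[[0,0,-20],0,1],[[0,0,-20],0,1],[[0,0,-6],0,1],[[0,0,0],0,1]]'; python3 -c "
from h import *
s=env.observe();R=s['tool_rot'];print(s['position'],np.degrees(np.arctan2(R[1][1],R[0][1])),R[2])"
```

```text
time_s: 2.9
position: [0.5172, -0.212, 0.0304]
tool_rot: [[-0.309, 0.951, -0.003], [0.951, 0.309, -0.005], [-0.004, -0.004, -1.0]]
ft_force: [-0.2, 0.2, -0.1]
grip_width: 0.0852
[ 0.51715701 -0.21196575  0.03036005] 18.02296553882394 [-0.00436422 -0.00425682 -0.99998142]
```

```bash
python3 -m pendant '[[[-4,3,-5],0,1],[[0,0,0],0,-1],[[0,0,0],0,-1],[[0,0,0],0,-1],[[0,0,0],0,-1],[[0,0,0],0,-1],[[0,0,0],0,-1]]' 45; python3 -c "
from h import *
s=env.observe();R=s['tool_rot'];print(s['position'],np.degrees(np.arctan2(R[1][1],R[0][1])),R[2])"
```

```text
time_s: 3.78
position: [0.5136, -0.2092, 0.0272]
tool_rot: [[-0.31, 0.951, -0.0], [0.951, 0.31, -0.007], [-0.007, -0.002, -1.0]]
ft_force: [-1.2, 0.6, 0.9]
grip_width: 0.043
[ 0.51360468 -0.20916074  0.02723401] 18.04130084344715 [-0.00688621 -0.00236846 -0.99997348]
```

```bash
python3 -m pendant '[[[0,0,30],0,-1],[[0,0,40],0,-1],[[0,0,50],-0.05,-1],[[15,30,30],-0.1,-1],[[18,35,0],-0.1,-1],[[18,35,0],-0.1,-1],[[18,35,0],-0.07,-1],[[12,30,0],-0.05,-1],[[0,0,0],0,-1],[[0,0,0],0,-1]]'
python3 - <<'E'
from h import *
im,d,c=grab('wrist','w2.png'); s=env.observe(); print(np.round(s['position'],4),np.round(s['tool_rot'],3)[:,1],np.round(s['ft_force'],2),np.round(s['q'],1))
np.savez('pics/w2.npz',im=im,d=d,R=c[2],o=c[3])
E
```

```text
time_s: 5.03
position: [0.5916, -0.037, 0.1724]
tool_rot: [[0.172, 0.985, -0.017], [0.985, -0.172, 0.007], [0.004, -0.018, -1.0]]
ft_force: [0.3, 0.3, -5.2]
grip_width: 0.0432
[ 0.5915 -0.037   0.1725] [ 0.985 -0.172 -0.018] [-0.69 -0.49 -6.03] [-15.1  28.2  70.2   0.1  82.7  -5.2]
```

View pics/w2.png

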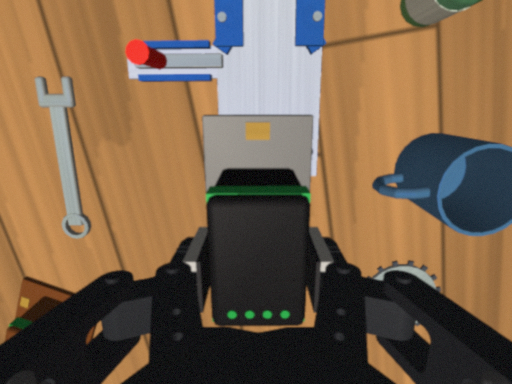

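This view shows the lips at (229, 22) and (311, 22), the knob at (136, 50), and the bolt drawn back with its tip near (222, 61). The battery is held square with its brass nose edge at row 115. Next I'll measure the dock and the battery in the hand.

```bash
cat > meas.py <<'E'
from h import *
import sys
z=np.load('pics/%s.npz'%sys.argv[1]); im,d=z['im'],z['d']; K,D,_,_=cam('wrist'); c=(K,D,z['R'],z['o'])
P=depthpts(c,d); hsv=cv2.cvtColor(im,cv2.COLOR_RGB2HSV)
blue=(hsv[...,0]>100)&(hsv[...,0]<130)&(hsv[...,1]>150)&(hsv[...,2]>60)
L=blob(P,blue&(np.indices(d.shape)[1]<260)&(np.indices(d.shape)[0]<50)&(np.indices(d.shape)[1]>212)); Rr=blob(P,blue&(np.indices(d.shape)[1]>=280)&(np.indices(d.shape)[0]<60))
print('lip z',np.median(P[L][:,2]),np.median(P[Rr][:,2]))
def edge(m,side,rows,zz):
    uv=[]
    for r in rows:
        w=np.flatnonzero(m[r]); 
        if len(w): uv.append((w[-1]+.5 if side else w[0]-.5,r))
    p=onplane(c,uv,zz)[:,:2]; vx,vy,x0,y0=cv2.fitLine((p*1000).astype(np.float32),cv2.DIST_HUBER,0,.01,.01).ravel()
    if vy<0: vx,vy=-vx,-vy
    return np.array([x0,y0]),np.array([vx,vy])
li=edge(L,1,range(2,36),.0245); ri=edge(Rr,0,range(2,36),.0245); ro=edge(Rr,1,range(2,40),.0245)
for n,e in(('left inner',li),('right inner',ri),('right outer',ro)): print(n,e[0].round(1),'ang',np.degrees(np.arctan2(-e[1][0],e[1][1])).round(2))
g=np.indices(d.shape)
fl=(hsv[...,1]<60)&(hsv[...,2]>150)&(abs(P[...,2]-.008)<.008)&(g[1]>222)
fr=edge(fl&(g[1]<335)&(g[1]>300),1,range(60,165),.008); print('floor right',fr[0].round(1),np.degrees(np.arctan2(-fr[1][0],fr[1][1])).round(2),'z',np.median(P[70:105,240:300,2]))
# mouth y: lowest edge of lips
for m in(L,Rr):
    cols=np.flatnonzero(m.any(0)); q=[(u,np.flatnonzero(m[:,u])[-1]+.5) for u in cols]; p=onplane(c,q,.0245)[:,:2]*1000; print('lip front',[tuple(a.round(0)) for a in p[::5]])
red=blob(P,((hsv[...,0]<8)|(hsv[...,0]>172))&(hsv[...,1]>150)&(g[0]<90)&(g[1]<180))
Q=P[red]; t=Q[Q[:,2]>.068]; print('knob top',t.mean(0).round(4) if len(t) else Q[:,2].max())
E
python3 meas.py w2; python3 - <<'E'
from h import *
z=np.load('pics/w2.npz'); im,d=z['im'],z['d']; K,D,_,_=cam('wrist'); c=(K,D,z['R'],z['o']); P=depthpts(c,d)
print('foot nose z',P[125,215:305:15,2].round(4),P[160,215:305:15,2].round(4)); print('case top z',P[200:310:20,255,2].round(4), P[250,220:300:15,2].round(4))
zf=np.median(P[118:165,210:305,2]); hsv=cv2.cvtColor(im,cv2.COLOR_RGB2HSV)
nose=onplane(c,[(203.5,115),(312,115),(206,180),(310,180)],zf)*1000; print(nose.round(1))
E
```

```text
lip z 0.02427744688618383 0.02436606876512365
left inner [599.2 105.6] ang -10.6
right inner [648.2  98.2] ang -10.5
right outer [672.3  95.5] ang -9.43
floor right [660.1   6.5] -9.74 z 0.007986754324580708
lip front [(np.float64(570.0), np.float64(89.0)), (np.float64(574.0), np.float64(85.0)), (np.float64(578.0), np.float64(83.0)), (np.float64(583.0), np.float64(82.0)), (np.float64(588.0), np.float64(84.0)), (np.float64(593.0), np.float64(84.0))]
lip front [(np.float64(645.0), np.float64(75.0)), (np.float64(649.0), np.float64(74.0)), (np.float64(654.0), np.float64(73.0)), (np.float64(657.0), np.float64(66.0)), (np.float64(662.0), np.float64(69.0)), (np.float64(667.0), np.float64(70.0))]
knob top [0.5159 0.0844 0.0765]
foot nose z [0.154  0.1538 0.1536 0.155  0.1527 0.1534] [0.1557 0.1545 0.3359 0.1541 0.1532 0.1534]
case top z [0.2148 0.2155 0.2152 0.2164 0.2156 0.2156] [0.2157 0.2153 0.2155 0.2157 0.2155 0.2144]
[[571.4  28.4 153.7]
 [632.6  17.8 153.7]
 [564.6  -9.4 153.7]
 [626.5 -19.9 153.7]]
```

```bash
cat > st.py <<'E'
from h import *
a=np.radians(-10); xd=np.array([np.cos(a),np.sin(a)]); yd=np.array([-np.sin(a),np.cos(a)])
s=env.observe(); p=np.array(s['position'])*1000; R=np.array(s['tool_rot']); f=np.array(s['ft_force'])
print('t',round(s['time_s'],2),'xd %.1f yd %.1f z %.1f'%(p[:2]@xd-596.8,p[:2]@yd-184,p[2]),'yaw %.2f'%np.degrees(np.arctan2(R[1,1],R[0,1])),'tilt',R[2,:2].round(4),'F xd %.1f yd %.1f z %.1f'%(f[:2]@xd,f[:2]@yd,f[2]),'w',round(s['grip_width'],4))
E
python3 -m pendant '[[[8,20,0],0,-1],[[7,19,0],0,-1],[[0,0,-35],0,-1],[[0,0,-35],0,-1],[[0,0,-35],0,-1],[[0,0,0],0,-1],[[0,0,0],0,-1]]' >/dev/null; python3 st.py
```

```text
t 5.95 xd 2.4 yd -71.6 z 66.9 yaw -9.87 tilt [ 0.0048 -0.0131] F xd -1.0 yd -0.1 z -5.7 w 0.0431
```

```bash
python3 -m pendant '[[[-3,-3,-10],0,-1],[[0,0,-12],0,-1],[[0,0,0],0,-1]]' >/dev/null; python3 st.py;  python3 -m pendant '[[[0,0,-3],0,-1],[[0,0,0],0,-1]]' >/dev/null; python3 st.py
```

```text
t 6.33 xd 1.0 yd -75.2 z 46.1 yaw -9.88 tilt [ 0.0048 -0.0087] F xd 0.4 yd 0.5 z -5.6 w 0.0431
t 6.58 xd 1.3 yd -75.2 z 43.3 yaw -9.88 tilt [ 0.0047 -0.0079] F xd -0.5 yd 0.2 z -6.3 w 0.0432
```

```bash
python3 -m pendant '[[[-1,0,-3],0,-1],[[0,0,-3],0,-1],[[0,0,0],0,-1]]' >/dev/null; python3 st.py;  python3 -m pendant '[[[0,0,-1],0,-1],[[0,0,0],0,-1]]' >/dev/null; python3 st.py; python3 -m pendant '[[[0,0,-1],0,-1],[[0,0,0],0,-1]]' >/dev/null; python3 st.py
```

```text
t 6.95 xd 0.4 yd -75.4 z 37.1 yaw -9.89 tilt [ 0.0047 -0.0074] F xd 0.4 yd -0.2 z -5.1 w 0.0431
t 7.2 xd 0.5 yd -75.4 z 36.1 yaw -9.88 tilt [ 0.0047 -0.0072] F xd -0.3 yd 0.1 z -5.4 w 0.0431
t 7.45 xd 0.7 yd -75.2 z 35.8 yaw -9.88 tilt [ 0.0049 -0.0063] F xd -0.2 yd -0.5 z -4.9 w 0.0433
```

```bash
python3 -m pendant '[[[-0.5,0,-1],0,-1],[[0,0,0],0,-1]]' >/dev/null; python3 st.py; python3 -m pendant '[[[0,0,-1],0,-1],[[0,0,0],0,-1]]' >/dev/null; python3 st.py
```

```text
t 7.7 xd 0.7 yd -75.2 z 35.7 yaw -9.87 tilt [ 0.005  -0.0044] F xd -0.6 yd -0.2 z -3.7 w 0.0432
t 7.95 xd 0.6 yd -75.0 z 35.6 yaw -9.87 tilt [ 0.005  -0.0039] F xd -1.2 yd -0.7 z -2.2 w 0.0429
```

```bash
python3 -m pendant '[[[0,0,0],0,1],[[0,0,0],0,1],[[0,0,0],0,1],[[0,0,0],0,1],[[0,0,45],0,1],[[0,0,45],0,1],[[0,0,0],0,1],[[0,0,0],0,1]]'>/dev/null
python3 st.py; python3 - <<'E'
from h import *
im,d,c=grab('wrist','w3.png')
np.savez('pics/w3.npz',im=im,d=d,R=c[2],o=c[3])
E
```

```text
t 8.95 xd 1.0 yd -75.4 z 127.2 yaw -9.89 tilt [ 0.0051 -0.0036] F xd -0.0 yd -0.4 z -0.4 w 0.085
```

View pics/w3.png

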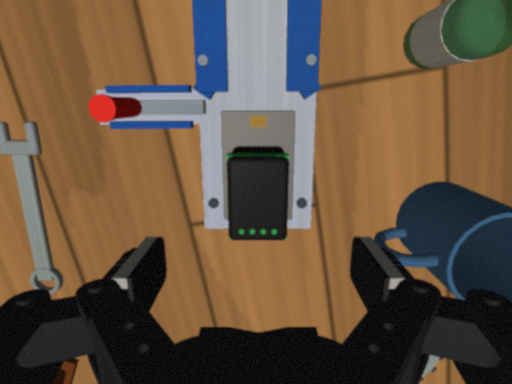

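The battery sits square on the apron, nose edge at row 111 and lips starting at row 93. The bolt is drawn back, with the knob at (103, 107). Next I'll check how well it is centred.

```bash
python3 - <<'E'
from h import *
z=np.load('pics/w3.npz'); im,d=z['im'],z['d']; K,D,_,_=cam('wrist'); c=(K,D,z['R'],z['o'])
P=depthpts(c,d); hsv=cv2.cvtColor(im,cv2.COLOR_RGB2HSV); V=im.astype(int).sum(2)/3; sat=hsv[...,1]
a=np.radians(-10); xd=np.array([np.cos(a),np.sin(a)]); yd=np.array([-np.sin(a),np.cos(a)])
def dk(uv,zz): p=onplane(c,uv,zz)[:,:2]*1000; return np.c_[p@xd-596.8,p@yd-184]
def fit(uv,zz):
    q=dk(uv,zz); vx,vy,x0,y0=cv2.fitLine(q.astype(np.float32),cv2.DIST_HUBER,0,.01,.01).ravel()
    if vy<0:vx,vy=-vx,-vy
    return 'x=%.1f at y=%.0f ang %.2f'%(x0,y0,np.degrees(np.arctan2(-vx,vy)))
bl=(hsv[...,0]>100)&(hsv[...,0]<130)&(sat>150)
Vb=cv2.GaussianBlur(V.astype(np.float32),(3,3),0)
def trans(rows,u0,u1,sgn,I):
    o=[]
    for r in rows:
        g=np.diff(I[r,u0:u1]); k=np.argmax(g*sgn); o.append((u0+k+.5,r))
    return o
S=cv2.GaussianBlur(sat.astype(np.float32),(3,3),0)
print('lipL',fit(trans(range(3,80),215,240,-1,S),.0245)); print('lipR',fit(trans(range(3,80),275,300,1,S),.0245))
print('floorL',fit(trans(range(135,220),192,215,-1,S),.008)); print('floorR',fit(trans(range(105,215),305,325,1,S),.008))
print('footL',fit(trans(range(116,145),214,232,-1,Vb),.016)); print('footR',fit(trans(range(116,145),285,303,1,Vb),.016))
nz=[(u,100+np.argmax(-np.diff(Vb[100:122,u]))+.5) for u in range(230,288)]; q=dk(nz,.016); print('nose y',np.median(q[:,1]),'slope deg',np.degrees(np.polyfit(q[:,0],q[:,1],1)[0]))
top=blob(P,(P[...,2]>.06)&(P[...,2]<.09)&(d>0)&(np.indices(d.shape)[1]>215)&(np.indices(d.shape)[1]<300)&(np.indices(d.shape)[0]>145)&(np.indices(d.shape)[0]<242)); q=P[top][:,:2]*1000
print('case',rect(np.c_[q@xd-596.8,q@yd-184])[0], 'topz',np.median(P[top][:,2]),'floor z',np.median(P[190:215,205:215,2]),'foot z',np.median(P[115:140,230:245,2]))
for cols in(range(200,224),range(290,316)):
    q=dk([(u,np.flatnonzero(bl[:102,u])[-1]+.5) for u in cols if bl[:102,u].any()],.0245); print('lip front y',q[::4,1].round(1))
red=((hsv[...,0]<8)|(hsv[...,0]>172))&(sat>150); red[:,160:]=0; red[130:]=0
t=P[red]; t=t[(t[:,2]>.068)]; print('knob',t[:,:2].mean(0)@xd*1000-596.8,t[:,:2].mean(0)@yd*1000-184,t[:,2].mean(),len(t))
k=red&(np.indices(d.shape)[1]<122); 
q=P[red&(P[...,2]>.068)][:,:2]*1000; print(rect(np.c_[q@xd-596.8,q@yd-184])[0])
E
```

```text
lipL x=-24.3 at y=37 ang -0.03
lipR x=23.9 at y=36 ang 0.30
floorL x=-51.7 at y=-75 ang 0.29
floorR x=52.7 at y=-78 ang 0.52
footL x=-31.5 at y=-29 ang -1.65
footR x=33.0 at y=-30 ang 1.83
nose y -13.248438654832285 slope deg 0.11374470146455896
case ((722.849609375, -75245.890625), (44575.875, 64331.18359375), 0.03622402623295784) topz 0.07763375138431783 floor z 0.008104793762517437 foot z 0.015918142251093226
lip front y [ 1.2 -1.1 -3.5 -0.3  2.   2. ]
lip front y [ 2.9  2.9  2.1 -0.2 -2.6 -1.   1.4]
knob -103.47121102833819 -10.908154346071797 0.07593224428700811 624
((-56089.66796875, -11286.4619140625), (17196.630859375, 115840.546875), 89.78224182128906)
```

```bash
python3 -m pendant '[[[0,0,-45],0,1],[[0,0,-40],0,1],[[0,0,0],0,1],[[0,0,0],0,-1],[[0,0,0],0,-1],[[0,0,0],0,-1],[[0,0,0],0,-1],[[0,0,0],0,-1],[[0,0,0],0,-1]]' 25 >/dev/null; python3 st.py
```

```text
t 10.12 xd 0.9 yd -75.4 z 40.7 yaw -9.89 tilt [ 0.0051 -0.0035] F xd 0.2 yd 0.9 z -4.8 w 0.043
```

```bash
python3 -m pendant '[[[-0.3,0,-1.5],0,-1],[[0,0,-1],0,-1],[[0,0,0],0,-1]]' >/dev/null; python3 st.py
```

```text
t 10.5 xd 0.9 yd -75.4 z 40.6 yaw -9.88 tilt [ 0.0049 -0.0014] F xd 0.2 yd -0.5 z -5.3 w 0.0431
```

```bash
python3 -m pendant '[[[0,0,0],0,-1],[[0,0,0],0,-1]]' >/dev/null; python3 st.py; python3 -m pendant '[[[0,0,-3],0,-1],[[0,0,0],0,-1]]' >/dev/null; python3 st.py
```

```text
t 10.75 xd 0.9 yd -75.4 z 40.6 yaw -9.88 tilt [ 0.0049 -0.0015] F xd -1.7 yd -0.2 z -0.1 w 0.0433
t 11.0 xd 0.7 yd -75.3 z 40.6 yaw -9.86 tilt [ 0.0045 -0.0004] F xd -0.5 yd 0.9 z -6.9 w 0.0435
```

```bash
python3 -m pendant '[[[0.6,4.9,0],0,-1],[[0.6,4.9,0],0,-1]]' >/dev/null; python3 st.py; python3 -m pendant '[[[0.6,4.9,0],0,-1],[[0.6,4.9,0],0,-1]]' >/dev/null; python3 st.py
```

```text
t 11.25 xd 0.8 yd -65.9 z 40.3 yaw -9.91 tilt [0.0034 0.0006] F xd -0.4 yd -2.9 z -0.4 w 0.0434
t 11.5 xd 0.7 yd -55.6 z 40.3 yaw -9.91 tilt [0.0029 0.0014] F xd -0.2 yd -2.2 z -0.5 w 0.0434
```

```bash
python3 -m pendant '[[[0.6,4.9,0],0,-1],[[0.8,4.9,0],0,-1]]' >/dev/null; python3 st.py; python3 -m pendant '[[[0.8,4.9,0],0,-1],[[0.8,4.9,0],0,-1]]' >/dev/null; python3 st.py
```

```text
t 11.75 xd 0.4 yd -44.9 z 40.3 yaw -9.91 tilt [0.0028 0.0016] F xd -0.5 yd -3.9 z -1.3 w 0.0433
t 12.0 xd 0.3 yd -34.3 z 40.3 yaw -9.90 tilt [0.0028 0.0016] F xd -0.6 yd -3.0 z -1.1 w 0.0433
```

```bash
python3 -m pendant '[[[0.8,4.9,0],0,-1],[[0.8,4.9,0],0,-1],[[0.8,4.9,0],0,-1],[[0.8,4.9,0],0,-1]]' >/dev/null; python3 st.py; python3 -m pendant '[[[0.8,4.9,0],0,-1],[[0.8,4.9,0],0,-1],[[0.8,4.9,0],0,-1],[[0.8,4.9,0],0,-1]]' >/dev/null; python3 st.py;  python3 -m pendant '[[[0.8,4.9,0],0,-1],[[0.8,4.9,0],0,-1],[[0.8,4.9,0],0,-1]]' >/dev/null; python3 st.py
```

```text
t 12.5 xd -0.1 yd -13.0 z 40.3 yaw -9.90 tilt [0.0027 0.0015] F xd 0.8 yd -3.0 z -0.2 w 0.0432
t 13.0 xd -0.4 yd 8.2 z 40.3 yaw -9.90 tilt [0.0026 0.0014] F xd -0.6 yd -2.6 z -0.4 w 0.0432
t 13.38 xd -0.6 yd 24.1 z 40.3 yaw -9.90 tilt [0.0026 0.0014] F xd 1.0 yd -2.5 z -0.5 w 0.0433
```

```bash
for i in 1; do python3 -m pendant '[[[0.35,2,0],0,-1],[[0.35,2,0],0,-1],[[0.35,2,0],0,-1]]' >/dev/null; python3 st.py; python3 -m pendant '[[[0.35,2,0],0,-1],[[0.35,2,0],0,-1]]' >/dev/null; python3 st.py; python3 -m pendant '[[[0.2,1.2,0],0,-1],[[0.2,1.2,0],0,-1]]' >/dev/null; python3 st.py; done
```

```text
t 13.75 xd -0.7 yd 30.8 z 40.3 yaw -9.89 tilt [0.0025 0.0013] F xd -0.9 yd -4.5 z 0.3 w 0.0434
t 14.0 xd -0.7 yd 34.9 z 40.3 yaw -9.90 tilt [0.0024 0.0012] F xd -0.1 yd -4.2 z 0.3 w 0.0433
t 14.25 xd -0.7 yd 37.5 z 40.3 yaw -9.90 tilt [0.0023 0.0012] F xd -0.6 yd -4.9 z 0.1 w 0.0431
```

```bash
echo "
sys=__import__('sys'); sys.exit(1 if f[:2]@yd<-7 else 0)" >> st.py
python3 -m pendant '[[[0.2,1.2,0],0,-1],[[0.2,1.2,0],0,-1]]' >/dev/null; python3 st.py && python3 -m pendant '[[[0.2,1.2,0],0,-1],[[0.2,1.2,0],0,-1]]' >/dev/null && python3 st.py && python3 -m pendant '[[[0.2,1.2,0],0,-1],[[0.2,1.2,0],0,-1]]' >/dev/null && python3 st.py && python3 -m pendant '[[[0.2,1.2,0],0,-1],[[0.2,1.2,0],0,-1]]' >/dev/null && python3 st.py && python3 -m pendant '[[[0.2,1.2,0],0,-1],[[0.2,1.2,0],0,-1]]' >/dev/null && python3 st.py
```

```text
t 14.5 xd -0.7 yd 39.9 z 40.3 yaw -9.90 tilt [0.002  0.0011] F xd -1.2 yd -4.3 z -0.2 w 0.0434
t 14.75 xd -0.6 yd 41.6 z 40.6 yaw -9.89 tilt [0.0001 0.0012] F xd -0.2 yd -10.6 z 5.1 w 0.0434
```

```bash
python3 -m pendant '[[[0.1,0.5,0],0,-1]]' >/dev/null; python3 st.py; python3 -m pendant '[[[0.1,0.7,0],0,-1]]' >/dev/null; python3 st.py
```

```text
t 14.88 xd -0.6 yd 41.5 z 40.7 yaw -9.88 tilt [-0.0011  0.001 ] F xd 0.0 yd -5.4 z 0.5 w 0.0434
t 15.0 xd -0.6 yd 41.6 z 40.8 yaw -9.88 tilt [-0.0024  0.0009] F xd -0.4 yd -7.1 z 0.9 w 0.0435
```

```bash
python3 -m pendant '[[[0,0,0],0,1],[[0,0,0],0,1],[[0,0,0],0,1],[[0,0,0],0,1],[[0,0,45],0,1],[[-2,-20,50],0,1],[[-6,-30,30],0,1],[[0,0,0],0,1],[[0,0,0],0,1]]'>/dev/null
python3 st.py; python3 - <<'E'
from h import *
im,d,c=grab('wrist','w4.png')
np.savez('pics/w4.npz',im=im,d=d,R=c[2],o=c[3])
E
```

```text
t 16.12 xd -1.2 yd -7.3 z 168.1 yaw -9.76 tilt [ 0.0009 -0.0011] F xd -0.0 yd 0.0 z -0.5 w 0.0857
```

View pics/w4.png

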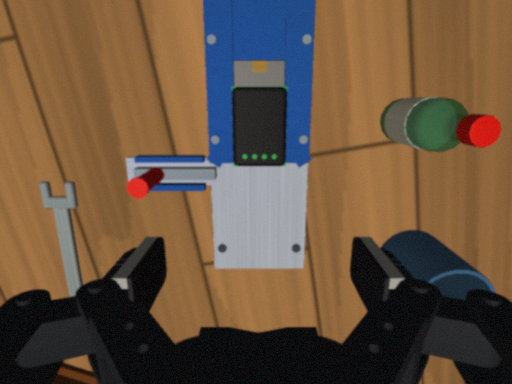

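The battery is in the pocket between the lips and the bridge edge is at row 61. The brass strip shows at rows 62–72, and the bolt is still back. I need to know whether the nose has really passed under the bridge and reached the bumper, or has caught on the bridge edge.

```bash
python3 - <<'E'
from h import *
K,D,_,_=cam('wrist'); a=np.radians(-10); xd=np.array([np.cos(a),np.sin(a)]); yd=np.array([-np.sin(a),np.cos(a)])
for n,cols in(('w3',(252,267)),('w4',(253,267))):
    z=np.load('pics/%s.npz'%n); im,d=z['im'],z['d']; c=(K,D,z['R'],z['o']); P=depthpts(c,d); hsv=cv2.cvtColor(im,cv2.COLOR_RGB2HSV).astype(int)
    def dk(uv,zz): p=onplane(c,uv,zz)[:,:2]*1000; return np.c_[p@xd-596.8,p@yd-184]
    br=(hsv[...,0]>12)&(hsv[...,0]<30)&(hsv[...,1]>120); br[:, :245]=0; br[:,275:]=0
    br[:55]=0; br[145:]=0; br=blob(P,br); r=np.flatnonzero(br[:,258:262].all(1)); q=dk([(260,r[0]-.5),(260,r[-1]+.5)],.016); print(n,'brass y',q[:,1].round(1),'cols',np.flatnonzero(br.any(0))[[0,-1]])
    g=np.indices(d.shape); m=(P[...,2]>.07)&(P[...,2]<.085)&(d>0)&(g[1]>215)&(g[1]<300)&(g[0]<245)&(g[0]>80); m=blob(P,m); q=P[m]; y=q[:,:2]@yd*1000-184; x=q[:,:2]@xd*1000-596.8
    print('case top y',np.percentile(y,[1,99]).round(1),'x',np.percentile(x,[1,99]).round(1),'z',np.median(q[:,2]).round(4))
    if n=='w4':
        V=cv2.cvtColor(im,cv2.COLOR_RGB2GRAY).astype(float)
        print('col 240 profile',[(r,int(V[r,240]),int(hsv[r,240,1])) for r in range(54,90,2)])
        e=[r for r in range(50,75) if hsv[r,240,1]<80][0]; print('bridge edge z .0245',dk([(240,e-.5)],.0245), 'at z.016',dk([(240,e-.5)],.016))
        bz=P[30:55,225:290,2]; print('bridge top z',np.median(bz),'row45 z', P[40:70:4,280,2].round(4))
        fr=[np.flatnonzero((hsv[200:290,u,1]>80))[0]+199.5 for u in range(235,290,10)]; print('floor rear y (-122)',dk([(u,v) for u,v in zip(range(235,290,10),fr)],.008)[:,1].round(1))
        S=[np.flatnonzero(hsv[140:200,u,1]<90)[0]+139.5 for u in (216,220,224,292,296,300)]; print('lip front',dk([(u,v) for u,v in zip((216,220,224,292,296,300),S)],.0245).round(1))
        red=((hsv[...,0]<8)|(hsv[...,0]>172))&(hsv[...,1]>150); red[:,175:]=0;red[:150]=0;red[205:]=0; t=P[red]; t=t[(t[:,2]>.07)&(t[:,2]<.08)]; t=t[:,:2]*1000; print('knob top x',np.percentile(t@xd-596.8,[2,98]),'y',np.percentile(t@yd-184,[2,98]))
E
```

```text
w3 brass y [-18.3 -27.6] cols [251 265]
case top y [-105.6  -43.6] x [-20.8  22.3] z 0.0777
w4 brass y [98.6 88.7] cols [253 265]
case top y [ 9.8 72. ] x [-22.   21.2] z 0.0777
col 240 profile [(54, 67, 202), (56, 72, 194), (58, 73, 190), (60, 82, 74), (62, 121, 19), (64, 122, 20), (66, 123, 22), (68, 122, 20), (70, 124, 18), (72, 121, 22), (74, 119, 19), (76, 121, 20), (78, 121, 16), (80, 120, 20), (82, 121, 19), (84, 122, 19), (86, 96, 35), (88, 15, 90)]
bridge edge z .0245 [[-17.73007548  98.37968496]] at z.016 [[-18.19468239  99.41539576]]
bridge top z 0.024365624237533967 row45 z [0.0256 0.024  0.0239 0.0251 0.0244 0.0207 0.0151 0.0167]
floor rear y (-122) [-126.5 -126.4 -126.4 -126.3 -126.3 -126.2]
lip front [[-42.1  24.8]
 [-38.9  -1.2]
 [-34.8   1.9]
 [ 33.3   2.2]
 [ 37.4   1.2]
 [ 40.4  25.2]]
knob top x [-112.77192777  -95.45921646] y [-19.04207246  -2.27827588]
```

By the dock's own landmarks, my frame reads about 4.5 mm low: floor rear at -126 against -122, bridge edge at 98.4 against 103, and the knob 4.7 mm low. So the nose is at about 108 mm, under the bridge, and the hard stop is the bumper. Next I'll press once more, cleanly, on the foot's tail with shut fingers.

```bash
python3 -m pendant '[[[-3,-23,-20],0,-1],[[0,0,-30],0,-1],[[0,0,-30],0,-1],[[0,0,-30],0,-1],[[0,0,-10],0,-1],[[0,0,0],0,-1],[[0,0,0],0,-1]]' 30 >/dev/null; python3 st.py
```

```text
t 17.05 xd -2.5 yd -26.4 z 39.5 yaw -9.44 tilt [ 0.0012 -0.0088] F xd -0.8 yd 0.3 z -0.2 w 0.0
```

```bash
python3 -m pendant '[[[1.5,-4,-12],-0.01,-1],[[0,0,-10],0,-1],[[0,0,-2.5],0,-1],[[0,0,0],0,-1]]' >/dev/null; python3 st.py
```

```text
t 17.55 xd 0.5 yd -30.3 z 14.8 yaw -10.06 tilt [ 0.0014 -0.0062] F xd -0.2 yd 0.3 z 0.4 w 0.0002
```

```bash
python3 -m pendant '[[[0.8,5,-1.5],0,-1],[[0.8,4.9,0],0,-1],[[0.5,3,0],0,-1],[[0,0,0],0,-1]]' >/dev/null; python3 st.py && python3 -m pendant '[[[0.3,2,0],0,-1],[[0.2,1.2,0],0,-1]]' >/dev/null && python3 st.py && python3 -m pendant '[[[0.2,1.2,0],0,-1]]' >/dev/null && python3 st.py && python3 -m pendant '[[[0.2,1.2,0],0,-1]]' >/dev/null && python3 st.py&& python3 -m pendant '[[[0.2,1.2,0],0,-1]]' >/dev/null && python3 st.py&& python3 -m pendant '[[[0.2,1.2,0],0,-1]]' >/dev/null && python3 st.py
```

```text
t 18.05 xd 0.6 yd -15.9 z 13.8 yaw -10.03 tilt [ 0.0015 -0.005 ] F xd -0.1 yd 0.4 z 0.6 w -0.0003
t 18.3 xd 0.6 yd -12.6 z 13.9 yaw -10.04 tilt [ 0.0015 -0.0048] F xd -0.2 yd -0.7 z 0.3 w -0.0002
t 18.43 xd 0.6 yd -11.3 z 13.9 yaw -10.05 tilt [ 0.0015 -0.0048] F xd -0.1 yd -0.6 z -0.1 w -0.0002
t 18.55 xd 0.6 yd -10.1 z 13.9 yaw -10.05 tilt [ 0.0015 -0.0048] F xd -0.9 yd 0.0 z -0.0 w -0.0002
t 18.68 xd 0.6 yd -8.8 z 13.9 yaw -10.06 tilt [ 0.0015 -0.0048] F xd -0.5 yd -0.4 z 0.1 w 0.0001
t 18.8 xd 0.6 yd -7.5 z 13.9 yaw -10.05 tilt [ 0.0015 -0.0049] F xd 0.3 yd -0.0 z -0.4 w 0.0002
```

```bash
python3 -m pendant '[[[0.2,0.9,0],0,-1]]' >/dev/null; python3 st.py && python3 -m pendant '[[[0.2,0.9,0],0,-1]]' >/dev/null && python3 st.py && python3 -m pendant '[[[0.2,0.9,0],0,-1]]' >/dev/null && python3 st.py&& python3 -m pendant '[[[0.2,0.9,0],0,-1]]' >/dev/null && python3 st.py&& python3 -m pendant '[[[0.2,0.9,0],0,-1]]' >/dev/null && python3 st.py
```

```text
t 18.93 xd 0.6 yd -6.5 z 13.9 yaw -10.05 tilt [ 0.0015 -0.0048] F xd -0.6 yd -0.2 z -0.1 w -0.0001
t 19.05 xd 0.6 yd -5.5 z 13.9 yaw -10.05 tilt [ 0.0015 -0.0049] F xd -0.3 yd -0.1 z 0.2 w 0.0001
t 19.18 xd 0.7 yd -4.9 z 13.9 yaw -10.05 tilt [ 0.0007 -0.005 ] F xd -0.2 yd -5.8 z 0.7 w -0.0002
t 19.3 xd 0.8 yd -4.8 z 14.0 yaw -10.05 tilt [-0.0006 -0.0051] F xd -1.4 yd -7.2 z 1.3 w -0.0001
```

```bash
python3 -m pendant '[[[0.2,1.1,0],0,-1]]' >/dev/null; python3 st.py; python3 -m pendant '[[[0.2,1.2,0],0,-1]]' >/dev/null; python3 st.py;
```

```text
t 19.43 xd 0.8 yd -4.8 z 14.1 yaw -10.07 tilt [-0.0024 -0.0053] F xd -0.0 yd -7.3 z 1.8 w 0.0004
t 19.55 xd 0.9 yd -4.8 z 14.2 yaw -10.09 tilt [-0.0042 -0.0056] F xd -0.9 yd -8.0 z 2.9 w -0.0001
```

```bash
python3 -m pendant '[[[0.25,1.5,0],0,-1]]' >/dev/null; python3 st.py; python3 -m pendant '[[[0.25,1.5,0],0,-1]]' >/dev/null; python3 st.py
```

```text
t 19.68 xd 1.0 yd -4.7 z 14.4 yaw -10.11 tilt [-0.0065 -0.0057] F xd -1.2 yd -8.8 z 2.9 w -0.0006
t 19.8 xd 1.1 yd -4.7 z 14.7 yaw -10.14 tilt [-0.0088 -0.0058] F xd -0.8 yd -10.6 z 3.1 w 0.0001
```

```bash
python3 -m pendant '[[[0.25,1.5,0],0,-1]]' >/dev/null; python3 st.py; python3 -m pendant '[[[0,-0.5,0],0,-1],[[-0.2,-1.5,0],0,-1],[[-0.8,-5,0],0,-1],[[-3,-15,0],0,-1],[[-2,-10,20],0,-1],[[0,0,40],0,-1],[[0,0,40],0,-1],[[0,0,0],0,-1],[[0,0,0],0,-1]]' >/dev/null; python3 st.py
```

```text
t 19.93 xd 1.2 yd -4.7 z 14.9 yaw -10.16 tilt [-0.0111 -0.006 ] F xd -0.7 yd -8.9 z 3.6 w -0.0001
t 21.05 xd 0.9 yd -42.1 z 122.6 yaw -10.31 tilt [-0.0101 -0.0028] F xd -0.0 yd 0.1 z 0.1 w -0.0001
```

The push settled at 10.6 N with no movement, against about 3–4 N drag, so it is home. Now the bolt: I'll get behind the knob with shut fingers.

```bash
python3 -m pendant '[[[-44,18,0],0,-1],[[-44,18,0],0,-1],[[-42,18,0],0,-1],[[0,0,0],0,-1],[[0,0,0],0,-1]]' >/dev/null; python3 st.py
```

```text
t 21.68 xd -141.7 yd -12.4 z 119.4 yaw -10.39 tilt [-0.0107 -0.0088] F xd 0.3 yd -0.8 z -0.3 w -0.0001
```

```bash
python3 -m pendant '[[[0,2,-35],0,-1],[[0,0,-35],0,-1],[[0,0,-8],0,-1],[[0,0,0],0,-1],[[0,0,0],0,-1]]' >/dev/null; python3 st.py; python3 -m pendant '[[[5,-0.9,0],0,-1],[[4,-0.7,0],0,-1]]' >/dev/null; python3 st.py
```

```text
t 22.3 xd -136.6 yd -11.5 z 40.3 yaw -10.53 tilt [-0.0102 -0.0042] F xd 0.2 yd -0.2 z -0.7 w -0.0002
t 22.55 xd -126.6 yd -11.5 z 41.6 yaw -10.53 tilt [-0.01   -0.0027] F xd -2.3 yd -0.7 z -1.1 w -0.0001
```

```bash
python3 -m pendant '[[[4,-0.7,0],0,-1],[[4,-0.7,0],0,-1],[[4,-0.7,0],0,-1],[[4,-0.7,0],0,-1],[[4,-0.7,0],0,-1]]' >/dev/null; python3 st.py; python3 -m pendant '[[[4,-0.7,0],0,-1],[[4,-0.7,0],0,-1],[[4,-0.7,0],0,-1],[[4,-0.7,0],0,-1]]' >/dev/null; python3 st.py
```

```text
t 23.18 xd -106.2 yd -11.4 z 41.5 yaw -10.51 tilt [-0.0102 -0.0056] F xd -2.9 yd -1.1 z 1.4 w -0.0
t 23.68 xd -88.7 yd -11.3 z 41.5 yaw -10.51 tilt [-0.0101 -0.0055] F xd -3.8 yd 0.9 z 0.2 w -0.0001
```

```bash
python3 -m pendant '[[[3,-0.5,0],0,-1],[[3,-0.5,0],0,-1],[[3,-0.5,0],0,-1]]' >/dev/null; python3 st.py;python3 -m pendant '[[[2,-0.3,0],0,-1],[[2,-0.3,0],0,-1]]' >/dev/null; python3 st.py;python3 -m pendant '[[[2,-0.3,0],0,-1],[[2,-0.3,0],0,-1]]' >/dev/null; python3 st.py
```

```text
t 24.05 xd -78.9 yd -11.2 z 41.5 yaw -10.51 tilt [-0.0101 -0.0055] F xd -2.5 yd -0.4 z -0.1 w -0.0002
t 24.3 xd -74.9 yd -11.2 z 41.4 yaw -10.52 tilt [-0.0103 -0.0066] F xd -8.5 yd 0.0 z 1.9 w -0.0004
t 24.55 xd -75.1 yd -11.2 z 41.2 yaw -10.49 tilt [-0.0114 -0.0167] F xd -13.4 yd -0.1 z 7.6 w -0.0001
```

The bolt is at its hard end: it stopped at -75 as predicted, and the force rose to 13 N. I'll back off, lift and verify.

```bash
python3 -m pendant '[[[-3,0.5,0],0,-1],[[-10,2,0],0,-1],[[-15,3,0],0,-1],[[0,0,40],0,-1],[[10,-15,45],0,-1],[[25,-35,30],0,1],[[25,-35,0],0,1],[[25,-10,0],0,1],[[0,0,0],0,1],[[0,0,0],0,1]]' >/dev/null; python3 st.py; python3 - <<'E'
from h import *
im,d,c=grab('wrist','w5.png')
np.savez('pics/w5.npz',im=im,d=d,R=c[2],o=c[3])
P=depthpts(c,d); hsv=cv2.cvtColor(im,cv2.COLOR_RGB2HSV).astype(int)
a=np.radians(-10); xd=np.array([np.cos(a),np.sin(a)]); yd=np.array([-np.sin(a),np.cos(a)])
X=P[...,:2]@xd*1000-596.8; Y=P[...,:2]@yd*1000-184
k=((hsv[...,0]<8)|(hsv[...,0]>172))&(hsv[...,1]>150)&(P[...,2]>.07)&(P[...,2]<.08)&(abs(Y)<30)&(X<0); print('knob x',np.percentile(X[k],[2,98]),'y',np.percentile(Y[k],[2,98]))
m=(P[...,2]>.07)&(P[...,2]<.085)&(abs(X)<30)&(Y>0)&(Y<90)&(hsv[...,2]<90); print('case y',np.percentile(Y[m],[1,99]),'x',np.percentile(X[m],[1,99]),'z',np.median(P[m][:,2]))
E
```

```text
t 25.8 xd -2.3 yd -91.6 z 161.6 yaw -10.42 tilt [-0.0119 -0.0059] F xd -1.1 yd 0.1 z 0.1 w 0.0851
knob x [-59.87984044 -42.93940333] y [-18.42283226  -2.45255232]
case y [ 8.65107885 44.91904342] x [-20.85592116  21.88342679] z 0.0776938462179719
```

View pics/w5.png

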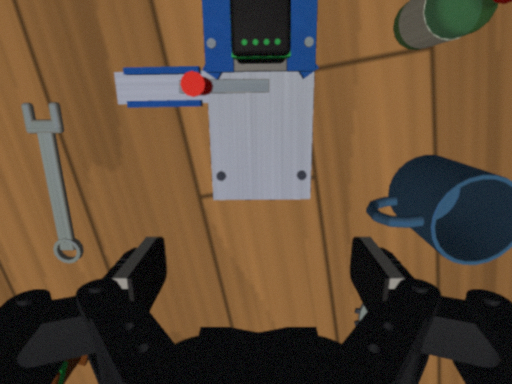

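The bolt is across behind the battery: knob at (193, 84), dock x ≈ -51.5, so the value is about 0.060. The battery tail reads 1 mm farther back than before, so I'll recheck from the earlier viewpoint.

```bash
python3 -m pendant '[[[8,42,3],0.01,1],[[8,41,3],0,1],[[0,0,0],0,1],[[0,0,0],0,1]]' >/dev/null; python3 st.py; python3 - <<'E'
from h import *
im,d,c=grab('wrist','w6.png'); np.savez('pics/w6.npz',im=im,d=d,R=c[2],o=c[3])
K,D,_,_=cam('wrist'); a=np.radians(-10); xd=np.array([np.cos(a),np.sin(a)]); yd=np.array([-np.sin(a),np.cos(a)])
for n in('w4','w6'):
    z=np.load('pics/%s.npz'%n); im,d=z['im'],z['d']; c=(K,D,z['R'],z['o']); P=depthpts(c,d); hsv=cv2.cvtColor(im,cv2.COLOR_RGB2HSV).astype(int); X=P[...,:2]@xd*1000-596.8; Y=P[...,:2]@yd*1000-184
    m=(P[...,2]>.07)&(P[...,2]<.085)&(abs(X)<30)&(Y>-5)&(Y<90)&(hsv[...,2]<90); print(n,'case y',np.percentile(Y[m],[1,99]),'x',np.percentile(X[m],[1,99]))
    b=blob(P,(hsv[...,0]>12)&(hsv[...,0]<30)&(hsv[...,1]>120)&(abs(X)<10)&(Y>75)&(Y<110)); print(' brass y',np.percentile(Y[b],[1,99]))
    br=(hsv[...,1]>130)&(hsv[...,0]>100)&(hsv[...,0]<130)&(abs(abs(X)-17)<3)&(Y>85)&(Y<130); print(' bridge edge',np.percentile(Y[br],1))
E
```

```text
t 26.35 xd -3.9 yd -4.0 z 168.1 yaw -9.75 tilt [-0.0122 -0.0064] F xd 0.2 yd -0.6 z 0.5 w 0.0855
w4 case y [ 9.92272121 71.971577  ] x [-21.31917849  21.23535487]
 brass y [89.04309512 98.16344987]
 bridge edge 98.84086794454635
w6 case y [10.66168577 72.56643181] x [-20.88229291  21.3680099 ]
 brass y [89.37045069 97.56329762]
 bridge edge 99.26000810291009
```

The battery hasn't moved: relative to the bridge edge it is within 0.3 mm of where it was. The arm is clear, so I'm handing in.

```bash
python3 -c "
from rig import ticket; print(ticket.close_job())"
```

```text
the job is handed in; nothing more can be done
None
```

I handed the job in at about 26 s of the 72 s allowed. The battery is home against the bumper and the bolt is across behind it. The hand-in gives no verdict.

**What I did:** I gripped the green-banded battery and set it on the apron. I slid it in under the lips against about 3–5 N of drag until it met a hard stop. Then I let go and pressed once more on the foot's tail with shut fingers. The highest push I read was 10.6 N, with no further movement. Last, I pushed the bolt across by its knob until it met its hard end at about 13 N.

**Last checks:**
- **Bolt:** the knob is at dock x ≈ -51.5 mm, which puts the bolt at about 0.060.
- **Battery:** it is flat and centred within about 0.5 mm. After bolting it was within 0.3 mm of its earlier place relative to the bridge edge.
- **Arm:** it was clear of everything, with about zero force on the tool.
- **Bystanders:** I kept clear of them and saw none out of place, but I did not measure them.

**What disagreed:**
- My first estimate of the mouth, taken from the flared lip ends, was about 4.5 mm off. The floor's rear edge, the bridge edge and the knob all agreed on the corrected value.
- An early height check from two camera rays was badly conditioned, so I used depth instead.
- One view after bolting put the battery's tail about 1 mm farther back; the repeat from the earlier viewpoint did not.
- The force on the spring contact could not be measured directly. I am relying on the battery not having moved.

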